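# Throttle the press air and take the padlock off its service hatch

### The arm

A 7-joint arm with a two-finger parallel gripper is mounted at the origin on the work surface. World frame = base frame: x ahead of the robot, y to its left, z up, the work surface at z = 0. Lengths are in m, angles in rad, forces in N, time in s.
With the tool pointing down it reaches from about 0.4 to 0.85 m from the base axis. Payload 4.4 kg.
Tool frame: the origin (TCP) lies between the finger pads; the fingertips stand 11 mm ahead of it and the grasp point (between the pads) lies 8 mm behind it (ctrl.tip_extent is the distance from the TCP to the fingertips, in m); z points along the fingers, y is the line along which they close (so a half turn about z gives the same grasp; the last joint's range is limited). The gripper opens to 94 mm and grips with 3 to 60 N. Pads are 16 mm wide; open, the fingers measure 119 mm over their backs; the gripper's body (75 mm by 177 mm) begins 78 mm behind the grasp point.
Start: joints at [-0.066, 0.628, 0.038, 1.517, -0.027, 0.996, -0.02], TCP at [0.65, 0, 0.178] pointing down, gripper open.
Joint ranges: [-3.06, 3.06], [-0.37, 2.12], [-1.25, 1.32], [0.18, 2.47], [-1.1, 4.24], [0.23, 1.98], [-2.94, 2.94]. Speed limits (rad/s): [2.57, 2.57, 3.14, 3.14, 3.14, 3.14, 3.14].

### API

Orientations are given as a rotation vector (axis times angle).
In Python, from rig import ctrl gives the robot as it stands.
- The arm moves only by the tool carry_out, never from a script. Its argument "deltas" is a list of rows, each an object of numbers: "gripper": the closure, from 0 (fully open) to 1 (shut); "tx", "ty", "tz": the shift along the tool's x, y, z in units of 40 mm (1.0 is 40 mm); "rx", "ry", "rz": the turn, a rotation vector about the tool's x, y, z in units of 5 degrees (1.0 is 5 degrees). A call has 1 to 10 rows; each row shifts and turns the commanded pose from where the row before left it, along the tool's axes as they then stand; what a row does not reach is not made up. A row lasts 1/12 s, in which the tool goes at most 41.7 mm and 7.16 degrees, less where a joint would pass 70% of its speed; a pose out of reach is approached as far as the arm can. A call is refused whole if a number of a shift passes 1 or a number of a turn 1, either way. A call with a gripper value outside its range is refused whole. The fingers move at their own pace and stop on an object; "squeeze" is the grip in N (left out, the last holds). Time passes only in rows, so rows that do not move let the fingers close. It gives the time, the measured TCP pose, the force, the opening and the grip force at its end, in the units of the state.
- ctrl.state(): the state, without advancing time (a new reading comes with each control period).
- ctrl.camera(name): name is "scene" or "side" or "wrist"; returns a dict with "frame" (384x512x3 uint8, red, green, blue), "fx", "fy", "cx", "cy" (pixels), "xyz" and "attitude" of the camera in the world. Camera axes: x right, y down, z forward; pixel columns grow to the right and rows downward; lengths in m; the calibration is good to about 2 mm. A picture is of the moment at which its call begins. There is no depth.
- ctrl.job_done(): hands the job in; it is judged then, once.
The state is a dict: "time": time; "joint_positions": joint angles; "joint_velocities": joint speeds; "joint_efforts": joint torques, N m; "tcp_pos": TCP position; "ee_rot": TCP orientation; "contact_force": force on the tool from outside, world axes, zero at the start; "moment": the same for the moment, N m; "gripper_width": opening from 0.0 (shut) to 1.0 (fully open); "gripper_force": force on a finger pad.
Only numpy, scipy, OpenCV 4.12 (cv2) and the standard library are available. Lean on these libraries where they do the work, as an engineer would, in place of code of your own. Each camera call takes 0.05 s, during which the arm holds its last target. There are 200 camera calls.

### The job

The platen press is due for service. First turn the yellow lever of its air valve until it points along the red setting pointer; then unlock the brass padlock on the service hatch: turn the dial, click by click, until its white line meets the red index, and pull the lock body off the shackle until the shackle is fully out. Take the open lock off its staple and finish while still holding it up at rest in the gripper, level, at least 10 cm above the bench and clear of the hatch; leave the valve as set and the ink tin, wooden blocks and screwdriver where they are.

Things in the scene. Friction and masses are not known exactly. Their poses are not given: they have to be found in the camera images.
- hatch: Fixed grey steel service hatch, 190 x 160 mm, 40 mm high; origin at the centre of its underside on the bench. Its flat top carries the lock and the steel hook staple. It may stand left or right of the valve and is turned by up to 0.4 rad.
- staple (a point): Top centre of the staple's upright tab, 26 mm above the hatch top, at (34.5, 0) mm in the hatch's xy frame. The tab is 6 mm thick in x and 18 mm wide in y. From its top a 6 mm thick head of the same width reaches 10 mm further to the hatch's +x, over the shackle's cross bar (head spans 3 mm on the -x side to 13 mm on the +x side of this point; 20 mm of free height under it).
- lock: Loose brass dial padlock, in all 0.5 kg, lying flat on the hatch, dial up, in line with the hatch (about 3 mm and 9 degrees of play). Origin: middle of the underside below the dial axis, 40 mm above the bench at the start. The body spans x -25 to +30 mm, y -25 to +25 mm, z 0 to 24 mm: grip it across y by its sides, from above, the dial between the fingers. The shackle leaves its +x face.
- lock_index (a point): Red index bar on the top face of the lock body, on its +x edge towards the shackle, 25.5 mm from the dial axis.
- dial (a joint): Angle (rad) of the dial's white line from the red index, anticlockwise seen from above; 0 = on the index, the only place where the lock opens (within about 0.12). It turns either way without stops, with 18 clicks 20 degrees (0.349 rad) apart felt as about 0.04 N m that pulls the dial into the nearest click; 0 is one of the clicks. It starts between about 0.5 and 2.3.
- dial_top (a point): Centre of the top face of the black fluted dial: 36 mm diameter, 46 mm above the lock's underside, standing 22 mm above the lock body's top (flange of 40 mm diameter in the lowest 5 mm). Its own x axis points along the white line.
- shackle (a joint): How far (m) the shackle is out of the lock  0 shut, 0.018 fully out (stop). It slides along the lock's x axis with about 2 N of friction, stays where it is left, and is blocked unless the dial is at 0. When fully out, shift the lock back to +x by about 16 mm to centre the opening on the staple's head, then lift.
- shackle_bar (a point): Middle of the shackle's cross bar (8 mm round steel; axis along the lock's y, 13 mm above the lock's underside). Shut, it lies 43 mm from the dial axis along +x, with 9 mm clear between lock body and bar, in which the staple's tab stands; fully out, 27 mm clear. The shackle's legs are 28 mm apart inside. The tab holds the bar while the lock is pulled to -x.
- lever (a joint): Angle (rad) of the valve lever: 0 = fully open, lever along the pipe (valve's +y); grows clockwise seen from above to 1.571 = shut, lever along the valve's +x. Turned by about 0.12 N m, stays where it is left. Starts between 0 and 0.3.
- lever_grip (a point): Middle of the lever's yellow grip, 75 mm from the valve axis, 89 mm above the bench. The grip is 16 mm wide, 16 mm high and 55 mm long (45 to 100 mm from the axis); it is clear underneath for 17 mm. This frame's y axis points outward along the lever.
- pointer (a joint): Angle (rad) of the red setting pointer, measured like the lever's; it lies below the lever, differs from job to job (0.6 to 1.1) and stays put. The lever is set right when both angles agree within 0.10 rad.
- pointer_tip (a point): Red diamond tip of the pointer, 112 mm from the valve axis, 63 mm above the bench; its frame's y axis points outward along the pointer.
- valve_axis (a point): Point on the valve lever's vertical turning axis at the lever's height, 89 mm above the bench; frame of the fixed valve: y along the pipe. The valve's board is 100 x 240 mm (long along y), centred under it.
- ink_tin: Bystander: blue ink tin, 72 mm diameter, 56 mm high; origin at the centre of its underside.
- furniture_blocks: Bystander: two wooden spacing blocks, one on the other, 30 x 110 mm, 30 mm high; origin at the centre of the underside.
- screwdriver: Bystander: screwdriver with a red handle, 170 mm long, lying on the bench.
There are look-alikes about, which are no part of the job. There is more than one size of the lock; the job needs the middle-sized.

How it is judged:
On the way, in this order (a step that is already met when the one before it is completed fails the run):
1. the valve lever points along the red pointer (angle between the y axis of lever_grip and the y axis of pointer_tip, either way round below 0.1 rad), for 0.2 s.
2. the shackle is pulled out of the lock (value of joint shackle above 0.014 m), for 0.1 s.
At the end, for the whole second after the job is handed in: Lever within 0.10 rad of the red pointer; shackle at least 14 mm out; lock held by the fingers (over 1 N), its underside more than 10 cm above the bench, within 0.35 rad of level, off the hatch and at rest (angle between the y axis of lever_grip and the y axis of pointer_tip, either way round below 0.1 rad and value of joint shackle above 0.014 m and height (world z) of lock above 0.1 m and angle between lock's own z axis and vertical below 0.35 rad and contact force between the fingers and lock above 1 N and contact force between lock and hatch below 0.1 N and linear speed of lock below 0.05 m/s); the arm keeps its last pose, push and grip.
It fails at once if the ink tin is pushed away (over 30 mm) (distance of ink_tin from where it was at the start of the episode above 0.03 m).
It fails at once if the furniture blocks is pushed away (over 30 mm) (distance of furniture_blocks from where it was at the start of the episode above 0.03 m).
It fails at once if the screwdriver is pushed away (over 30 mm) (distance of screwdriver from where it was at the start of the episode above 0.03 m).
It also fails if it takes over 67 s, if anything falls off the work surface, if the arm or the gripper's body presses on something with over 40 N, if the wrist force passes 120 N, or if a joint passes its speed limit or range.

## Working session

There is one attempt and no reset: what is moved stays moved. The work goes in short steps, Python scripts to look and compute and a tool call to move; the robot and the scene stay as the last step left them, time stands still between calls to the robot, and variables do not carry over. Pictures are saved under pics/ and viewed, at most 10 in all, crops included, and the job is handed in when it is done.

Besides the shell and the picture viewer there is one more tool, called after ">>>" in YAML: its name, and indented under it one key for each argument. carry_out: Moves the arm, as the interface text tells. Its arguments: {"type":"object","properties":{"deltas":{"type":"array","items":{"type":"object","properties":{"gripper":{"type":"number"},"tx":{"type":"number"},"ty":{"type":"number"},"tz":{"type":"number"},"rx":{"type":"number"},"ry":{"type":"number"},"rz":{"type":"number"}}}},"squeeze":{"type":"number"}},"required":["deltas"]}

```bash
mkdir -p pics
cat > h.py <<'E'
import numpy as np, cv2
from scipy.spatial.transform import Rotation as R
from rig import ctrl
def grab(n,f):
    c=ctrl.camera(n); im=cv2.cvtColor(c["frame"],cv2.COLOR_RGB2BGR); cv2.imwrite("pics/"+f+".png",im)
    import pickle; pickle.dump(c,open("pics/"+f+".pkl","wb")); return c
def rot(a):
    a=np.array(a,float); 
    return a if a.shape==(3,3) else R.from_rotvec(a).as_matrix()
def load(f):
    import pickle; return pickle.load(open("pics/"+f+".pkl","rb"))
def onz(c,u,v,z):
    d=rot(c["attitude"])@np.array([(u-c["cx"])/c["fx"],(v-c["cy"])/c["fy"],1]); p=np.array(c["xyz"]); return p+d*(z-p[2])/d[2]
def proj(c,P):
    q=rot(c["attitude"]).T@(np.array(P)-np.array(c["xyz"])); return np.array([c["fx"]*q[0]/q[2]+c["cx"],c["fy"]*q[1]/q[2]+c["cy"]])
E
python3 - <<'E'
from h import *
a=grab("scene","s0");b=grab("side","d0");w=grab("wrist","w0")
for c in(a,b,w): print(c["xyz"],c["attitude"],c["fx"],c["cx"],c["cy"])
s=ctrl.state();print(s)
m=np.hstack([cv2.imread(f"pics/{f}.png") for f in("s0","d0")])
cv2.imwrite("pics/m0.png",cv2.resize(cv2.imread("pics/s0.png"),(800,600),interpolation=cv2.INTER_CUBIC))
cv2.imwrite("pics/m1.png",cv2.resize(cv2.imread("pics/d0.png"),(800,600),interpolation=cv2.INTER_CUBIC))
E
```

```text
[ 1.08723704 -0.4079592   0.78269417] [-2.14083707 -1.1751179   0.44604741] 413.6280609332847 253.89056421920768 191.3070935717078
[ 0.44921207 -0.84859015  0.66904559] [-2.1707654   0.11934046 -0.08456249] 396.6508576980638 257.42141841720354 191.6829100603749
[0.64950455 0.08108145 0.38405287] [ 2.85876943e+00  9.00564141e-04 -4.88514976e-03] 327.34988405240813 259.1312680124209 195.55717754226094
{'time': 0.15, 'joint_positions': array([-0.06581025,  0.62911733,  0.03846489,  1.51813024, -0.02697065,
        0.99629588, -0.02000731]), 'joint_velocities': array([ 0.00156055, -0.00247576,  0.00074954, -0.00343305,  0.00303145,
       -0.00118798,  0.00070079]), 'joint_efforts': array([ 1.52036100e-03, -5.50088596e+01,  1.14465751e+00, -1.86816269e+01,
       -5.22438856e-02,  2.09789607e-02,  9.34746663e-05]), 'tcp_pos': array([6.49456983e-01, 1.93202176e-05, 1.77778870e-01]), 'ee_rot': array([-2.22073876e+00, -2.22075153e+00,  1.63430207e-03]), 'contact_force': array([ 0.4818987 , -0.67383032, -0.62729426]), 'moment': array([-0.01192177, -0.00444743, -0.02296449]), 'gripper_force': 0.0, 'gripper_width': 0.9967758559038173}
```

View pics/m0.png

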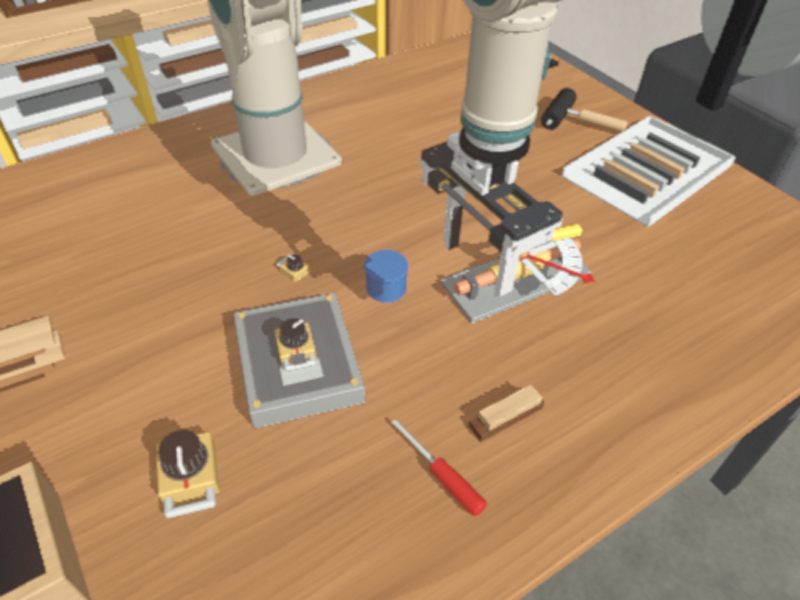

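View pics/m1.png

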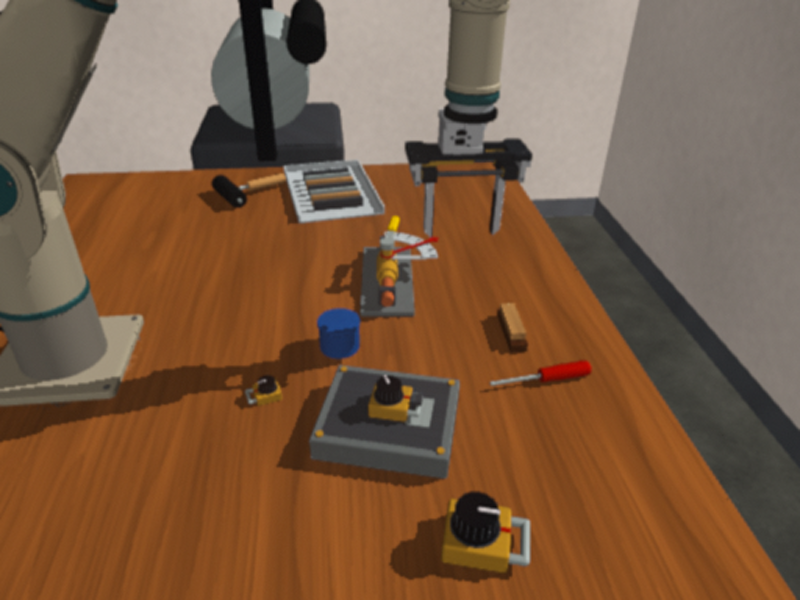

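Run:
```python
from h import *
def crop(f,x,y,k=4): 
    return cv2.resize(cv2.imread(f"pics/{f}.png")[y:y+75,x:x+100],None,fx=k,fy=k,interpolation=cv2.INTER_CUBIC)
cv2.imwrite("pics/m2.png",np.vstack([np.hstack([crop("d0",210,135),crop("d0",195,232)]),np.hstack([crop("s0",285,135),crop("s0",145,190)])]))
cv2.imwrite("pics/m3.png",cv2.resize(cv2.imread("pics/w0.png"),(800,600)))
```

```text
(no output)
```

View pics/m2.png

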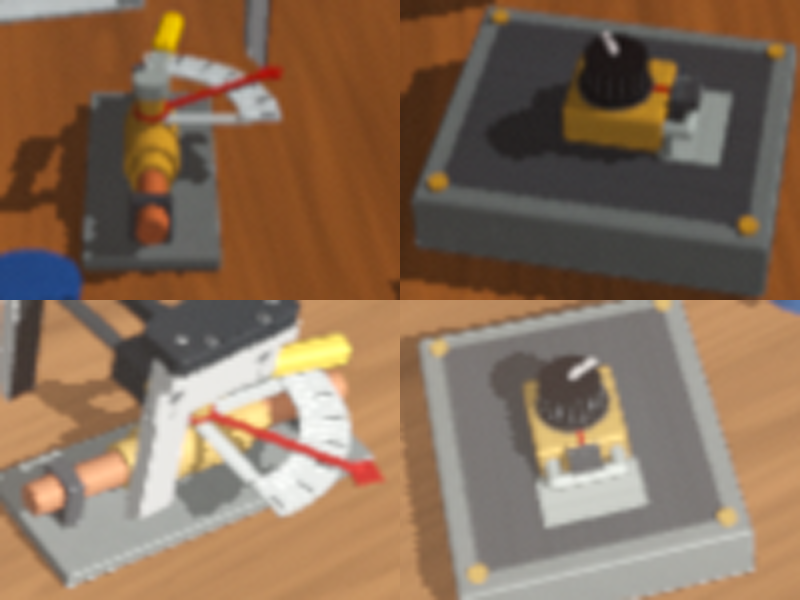

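View pics/m3.png

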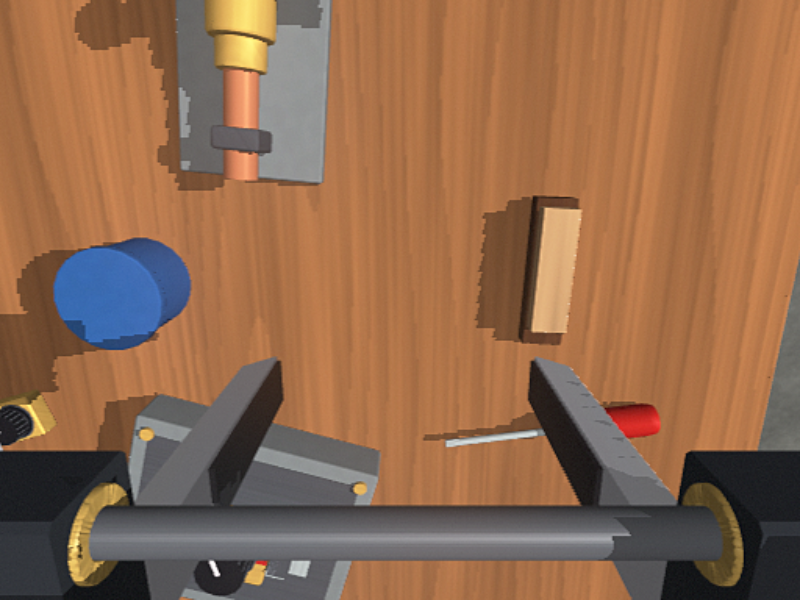

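Run:
```python
from h import *
S=load("s0");D=load("d0");W=load("w0")
sd=lambda x,y:(D,210+x/4,135+y/4); sl=lambda x,y:(D,195+(x-400)/4,232+y/4)
cv=lambda x,y:(S,285+x/4,135+(y-300)/4); cl=lambda x,y:(S,145+(x-400)/4,190+(y-300)/4)
pr=lambda n,o,z:print(n,onz(*o,z)[:2].round(4))
pr("tip D",sd(272,72),.063);pr("tip S",cv(372,470),.063)
pr("piv D",sd(143,116),.063);pr("piv S",cv(203,413),.063)
pr("lev end D",sd(174,22),.089);pr("lev end S",cv(347,350),.089)
pr("lev base D",sd(163,47),.089);
for n,o in dict(D_a=sl(487,10),D_b=sl(797,45),D_c=sl(767,250),D_d=sl(415,197),S_a=cl(420,343),S_b=cl(752,532),S_c=cl(460,590),S_d=cl(683,303)).items(): pr(n,o,.04)
for n,o in dict(D_s1=sl(501,16),D_s2=sl(776,50),D_s3=sl(748,225),D_s4=sl(437,181),S1=cl(438,347),S2=cl(728,516),S3=cl(477,573)).items(): pr(n,o,.04)
pr("dialD",sl(614,54),.086);pr("dialS",cl(572,375),.086)
pr("line D",sl(604,36),.086);pr("line S",cl(597,361),.086)
pr("idx D",sl(660,88),.064);pr("idx S",cl(580,437),.064)
k=.64
for u,v in((177,0),(182,170),(330,0),(323,183)): pr("board",(W,u*k,v*k),.01)
for u,v in((240,20),(240,178)):pr("pipe",(W,u*k,v*k),.05)
pr("wline",(W,213*k,568*k),.086);pr("wlineend",(W,217*k,576*k),.086);
for u,v in((147,435),(360,488)):pr("wscrew",(W,u*k,v*k),.04)
```

```text
tip D [0.6525 0.2336]
tip S [0.6535 0.2453]
piv D [0.545  0.1751]
piv S [0.5588 0.1902]
lev end D [0.5792 0.275 ]
lev end S [0.5817 0.2852]
lev base D [0.5661 0.234 ]
D_a [ 0.4476 -0.1126]
D_b [ 0.6281 -0.1623]
D_c [ 0.5828 -0.3135]
D_d [ 0.405  -0.2589]
S_a [ 0.4062 -0.2541]
S_b [ 0.6295 -0.1564]
S_c [ 0.5792 -0.3053]
S_d [ 0.461  -0.1052]
D_s1 [ 0.4558 -0.1189]
D_s2 [ 0.615  -0.1654]
D_s3 [ 0.576  -0.2961]
D_s4 [ 0.4165 -0.2488]
S1 [ 0.4149 -0.2463]
S2 [ 0.6134 -0.1621]
S3 [ 0.5742 -0.2933]
dialD [ 0.5148 -0.2097]
dialS [ 0.5148 -0.2023]
line D [ 0.5108 -0.1946]
line S [ 0.513  -0.1859]
idx D [ 0.5396 -0.2154]
idx S [ 0.5393 -0.2122]
board [0.5001 0.179 ]
board [0.4904 0.0722]
board [0.5996 0.1789]
board [0.5899 0.0632]
pipe [0.5518 0.1581]
pipe [0.5437 0.0682]
wline [ 0.5114 -0.2009]
wlineend [ 0.5136 -0.2079]
wscrew [ 0.453  -0.1212]
wscrew [ 0.6133 -0.1675]
```

>>> carry_out:
  deltas:
    - {"gripper": 0,"tx": 0.6,"ty": -0.4,"tz": -0.4,"rz": 1}
    - {"tx": 0.6,"ty": -0.4,"tz": -0.4,"rz": 1}
    - {"tx": 0.6,"ty": -0.4,"tz": -0.4,"rz": 1}
    - {"tx": 0,"ty": 0,"tz": 0}
    - {"tx": 0}

```text
validation failed for argument at $.de...
```

Run:
```python
from h import *
w=grab("wrist","w1");s=grab("scene","s1")
a=cv2.resize(cv2.imread("pics/w1.png"),None,fx=1.56,fy=1.56,interpolation=cv2.INTER_CUBIC)
cv2.imwrite("pics/m4.png",a);print(a.shape,ctrl.state()["tcp_pos"],w["xyz"])
```

```text
(599, 799, 3) [6.49683571e-01 3.45757281e-05 1.78039602e-01] [0.64955504 0.08108011 0.38416946]
```

View pics/m4.png

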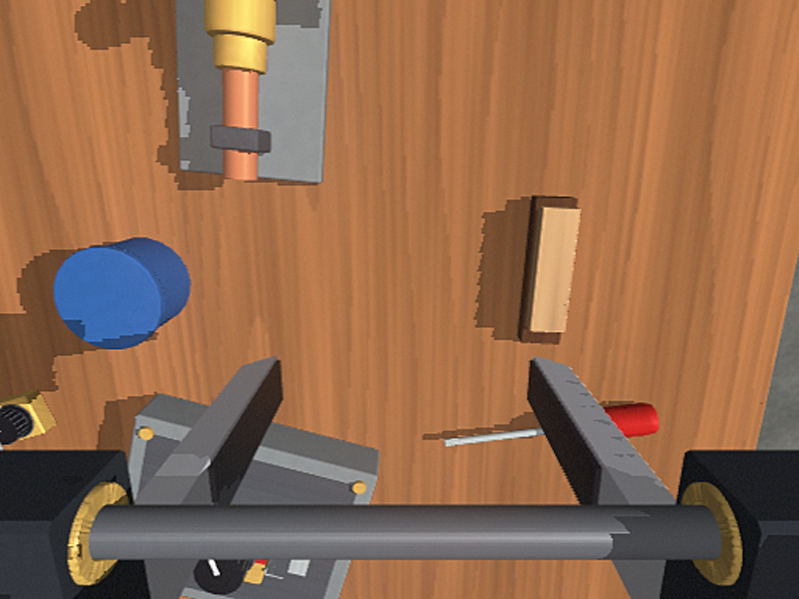

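The move was refused, so the view hasn't changed: valve board at the upper left, lever out of frame. I'll resend it with every field in each row.

>>> carry_out:
  deltas:
    - {"gripper": 0,"tx": 0.6,"ty": -0.4,"tz": -0.4,"rx": 0,"ry": 0,"rz": 1}
    - {"gripper": 0,"tx": 0.6,"ty": -0.4,"tz": -0.4,"rx": 0,"ry": 0,"rz": 1}
    - {"gripper": 0,"tx": 0.6,"ty": -0.4,"tz": -0.4,"rx": 0,"ry": 0,"rz": 1}
    - {"gripper": 0,"tx": 0,"ty": 0,"tz": 0,"rx": 0,"ry": 0,"rz": 0}
    - {"gripper": 0,"tx": 0,"ty": 0,"tz": 0,"rx": 0,"ry": 0,"rz": 0}
  squeeze: 20

```text
time: 0.67
tcp_pos: [0.6087, 0.0782, 0.2275]
ee_rot: [2.488, 1.918, 0.003]
contact_force: [-1.1, -1.5, 0.3]
gripper_width: 0.998
gripper_force: 0.0
```

Run:
```python
from h import *
w=grab("wrist","w2")
a=cv2.resize(cv2.imread("pics/w2.png"),None,fx=1.5625,fy=1.5625,interpolation=cv2.INTER_CUBIC)
cv2.imwrite("pics/m5.png",a)
```

```text
(no output)
```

View pics/m5.png

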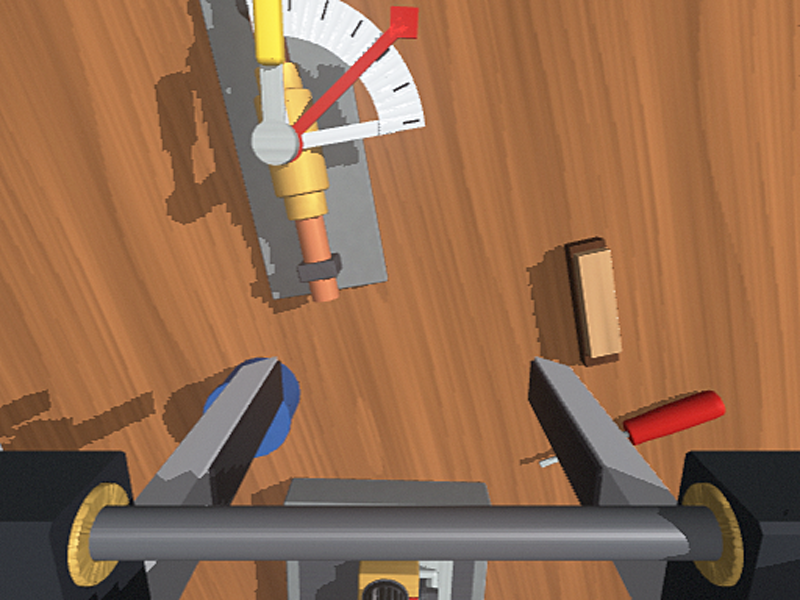

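Run:
```python
from h import *
W=load("w2");k=.64
P=lambda u,v,z:onz(W,u*k,v*k,z)[:2]
hub=P(275,143,.098);lv=P(271,55,.097);tip=P(404,23,.063)
ln=[P(308,134,.063),P(390,40,.063)]
cw=lambda d:np.arctan2(d[0],d[1])
print(hub,lv,np.linalg.norm(lv-hub),tip,np.linalg.norm(tip-hub),cw(lv-hub),cw(tip-hub),cw(ln[1]-ln[0]))
b=[P(272,298,.01),P(205,0,.01),P(387,283,.01)];print(b,cw(b[1]-b[0]))
for a in(b[0],b[2]):pass
m=(b[0]+b[2])/2; y=cw(b[1]-b[0]); print(m+.12*np.array([np.sin(y),np.cos(y)]))
T=ctrl.state();print(T["tcp_pos"],rot(T["ee_rot"])[:,:2].T)
```

```text
[0.55227274 0.18545785] [0.56597555 0.23399741] 0.05043664579876846 [0.64955407 0.23783883] 0.11048721255251054 0.2751420043124726 1.0768651477692797 1.0282151150782477
[array([0.48879279, 0.07319885]), array([0.51477509, 0.30139349]), array([0.58786981, 0.06086111])] 0.11337203069980455
[0.55190682 0.18625961]
[0.60866739 0.07592803 0.22671808] [[ 2.56773326e-01  9.66471614e-01 -2.79951574e-04]
 [ 9.66471372e-01 -2.56773019e-01  8.38415472e-04]]
```

>>> carry_out:
  deltas:
    - {"gripper": 0.2,"tx": 0.83,"ty": -0.41,"tz": 0,"rx": 0,"ry": 0,"rz": 0.1}
    - {"gripper": 0.2,"tx": 0.83,"ty": -0.41,"tz": 0,"rx": 0,"ry": 0,"rz": 0}
    - {"gripper": 0.2,"tx": 0.83,"ty": -0.41,"tz": 0.3,"rx": 0,"ry": 0,"rz": 0}
    - {"gripper": 0.2,"tx": 0.83,"ty": -0.41,"tz": 0.5,"rx": 0,"ry": 0,"rz": 0}
    - {"gripper": 0.2,"tx": 0.84,"ty": -0.41,"tz": 0.5,"rx": 0,"ry": 0,"rz": 0}
    - {"gripper": 0.2,"tx": 0,"ty": 0,"tz": 0.6,"rx": 0,"ry": 0,"rz": 0}
    - {"gripper": 0.2,"tx": 0,"ty": 0,"tz": 0.6,"rx": 0,"ry": 0,"rz": 0}
    - {"gripper": 0.2,"tx": 0,"ty": 0,"tz": 0.5,"rx": 0,"ry": 0,"rz": 0}
    - {"gripper": 0.2,"tx": 0,"ty": 0,"tz": 0.5,"rx": 0,"ry": 0,"rz": 0}
    - {"gripper": 0.2,"tx": 0,"ty": 0,"tz": 0,"rx": 0,"ry": 0,"rz": 0}

```text
time: 1.55
tcp_pos: [0.5713, 0.2534, 0.082]
ee_rot: [-2.502, -1.899, 0.014]
contact_force: [-0.7, -0.2, -0.7]
gripper_width: 0.799
gripper_force: 0.0
```

>>> carry_out:
  deltas:
    - {"gripper": 1,"tx": 0,"ty": 0,"tz": 0,"rx": 0,"ry": 0,"rz": 0}
    - {"gripper": 1,"tx": 0,"ty": 0,"tz": 0,"rx": 0,"ry": 0,"rz": 0}
    - {"gripper": 1,"tx": 0,"ty": 0,"tz": 0,"rx": 0,"ry": 0,"rz": 0}
    - {"gripper": 1,"tx": 0,"ty": 0,"tz": 0,"rx": 0,"ry": 0,"rz": 0}
    - {"gripper": 1,"tx": 0,"ty": 0,"tz": 0,"rx": 0,"ry": 0,"rz": 0}
    - {"gripper": 1,"tx": 0,"ty": 0,"tz": 0,"rx": 0,"ry": 0,"rz": 0}
    - {"gripper": 1,"tx": 0,"ty": 0,"tz": 0,"rx": 0,"ry": 0,"rz": 0}
    - {"gripper": 1,"tx": 0,"ty": 0,"tz": 0,"rx": 0,"ry": 0,"rz": 0}
  squeeze: 8

```text
time: 2.22
tcp_pos: [0.574, 0.257, 0.0873]
ee_rot: [2.501, 1.902, 0.001]
contact_force: [1.1, -0.7, 0.9]
gripper_width: 0.27
gripper_force: 0.0
```

>>> carry_out:
  deltas:
    - {"gripper": 1,"tx": 0,"ty": 0,"tz": 0,"rx": 0,"ry": 0,"rz": 0}
    - {"gripper": 1,"tx": 0,"ty": 0,"tz": 0,"rx": 0,"ry": 0,"rz": 0}
    - {"gripper": 1,"tx": 0,"ty": 0,"tz": 0,"rx": 0,"ry": 0,"rz": 0}
    - {"gripper": 1,"tx": 0,"ty": 0,"tz": 0,"rx": 0,"ry": 0,"rz": 0}

```text
time: 2.55
tcp_pos: [0.5739, 0.2569, 0.087]
ee_rot: [-2.501, -1.902, 0.0]
contact_force: [-0.4, -0.2, 0.6]
gripper_width: 0.011
gripper_force: 0.0
```

Run:
```python
from h import *
T=ctrl.state();p=T["tcp_pos"];m=rot(T["ee_rot"]);a=np.arctan2(m[0,0],m[1,0])
print(p,a,T["gripper_force"],T["gripper_width"],T["contact_force"])
ax=np.array([.552,.186]);d=p[:2]-ax;print("r",np.hypot(*d),"cw",np.arctan2(d[0],d[1]))
```

```text
[0.57388377 0.25693904 0.08699449] 0.270550503972684 0.0 0.010556457018390376 [-0.44804933 -0.17546557  0.62413224]
r 0.07423777391320882 cw 0.29922463228670265
```

Run:
```python
from h import *
grab("wrist","w3");grab("side","d3");grab("scene","s3")
r=lambda f,x,y:cv2.resize(cv2.imread(f"pics/{f}.png")[y:y+75,x:x+100],None,fx=4,fy=4,interpolation=cv2.INTER_CUBIC)
w=cv2.resize(cv2.imread("pics/w3.png"),(800,600))[150:450]
cv2.imwrite("pics/m6.png",np.vstack([np.hstack([r("d3",210,115),r("s3",285,125)]),cv2.resize(cv2.imread("pics/w3.png")[0:192],(800,300))]))
```

```text
(no output)
```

View pics/m6.png

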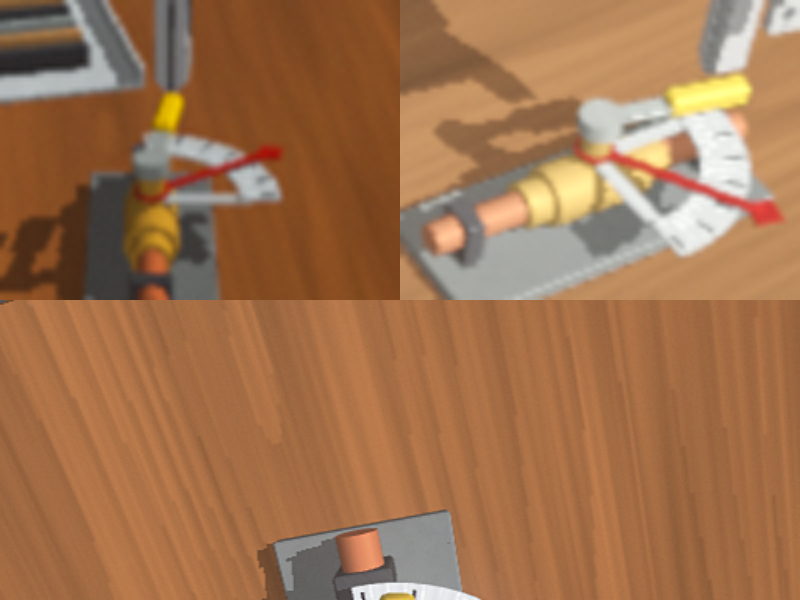

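Run:
```python
from h import *
S=load("s3");D=load("d3")
T=ctrl.state();p=T["tcp_pos"]
for z in(.076,.087,.1,.12): print(z,(proj(S,[p[0],p[1],z])-[285,125])*4+[400,0],(proj(D,[p[0],p[1],z])-[210,115])*4)
# triangulate fingertips
def tri(o):
    A=[];b=[]
    for c,u,v in o:
        d=rot(c["attitude"])@np.array([(u-c["cx"])/c["fx"],(v-c["cy"])/c["fy"],1]);d/=np.linalg.norm(d)
        M=np.eye(3)-np.outer(d,d);A.append(M);b.append(M@np.array(c["xyz"]))
    A=np.vstack(A);b=np.hstack(b);x,r,*_=np.linalg.lstsq(A,b,rcond=None);return x,r
s=lambda x,y:(S,285+(x-400)/4,125+y/4); d=lambda x,y:(D,210+x/4,115+y/4)
print("ftip",tri([s(725,70),d(173,90)]))
print("lever near",tri([s(672,98),d(165,125)]),"far",tri([s(748,90),d(176,97)]))
print("lev mid",tri([s(708,95),d(170,110)]),"ptip",tri([s(765,212),d(270,153)]),"hub",tri([s(598,110),d(152,150)]))
```

```text
0.076 [701.57089139 113.94184166] [169.70068794 127.51250075]
0.087 [705.05370706 100.99859918] [169.82081397 115.07870949]
0.1 [709.23927484  85.44370801] [169.96433829 100.22304986]
0.12 [715.83027422  60.94947366] [170.18850585  77.02031359]
ftip (array([0.57595296, 0.26583641, 0.10684269]), array([1.31696968e-05]))
lever near (array([0.56670305, 0.23362434, 0.09268151]), array([6.35054733e-06])) far (array([0.58181015, 0.28612883, 0.08807163]), array([3.55221641e-07]))
lev mid (array([0.57397859, 0.2581947 , 0.09112709]), array([1.92584538e-07])) ptip (array([0.65158743, 0.24199408, 0.05910493]), array([5.30744586e-06])) hub (array([0.5524817 , 0.1844711 , 0.09699806]), array([1.96348587e-07]))
```

Run:
```python
from h import *
print("ext",ctrl.tip_extent)
D=load("d0")
for z in(.167,.18,.197): print(z,proj(D,[.603,0,z])*1.5625,proj(D,[.697,0,z])*1.5625)
T=ctrl.state();print(T["tcp_pos"],T["gripper_width"],T["joint_positions"],T["contact_force"],T["time"])
```

```text
ext 0.011
0.167 [430.16571893 253.90984583] [487.49366463 251.23617349]
0.18 [430.50247202 246.84187154] [488.25045096 244.21907103]
0.197 [430.95049734 237.43844949] [489.25712615 234.88493967]
[0.57389239 0.25696525 0.08699335] 0.004295423967593512 [-0.51733846  0.70432276  0.08561057  1.66726608 -0.07941029  0.77341581
 -0.6657367 ] [-0.02595573  1.01169089 -1.3345708 ] 2.7
```

>>> carry_out:
  deltas:
    - {"gripper": 0.55,"tx": 0,"ty": 0,"tz": 0,"rx": 0,"ry": 0,"rz": 0}
    - {"gripper": 0.55,"tx": 0,"ty": 0,"tz": 0,"rx": 0,"ry": 0,"rz": 0}
    - {"gripper": 0.55,"tx": 0,"ty": 0,"tz": 0,"rx": 0,"ry": 0,"rz": 0}
    - {"gripper": 0.55,"tx": 0,"ty": 0,"tz": 0,"rx": 0,"ry": 0,"rz": 0}
    - {"gripper": 0.55,"tx": 0,"ty": 0,"tz": 0,"rx": 0,"ry": 0,"rz": 0}
    - {"gripper": 0.55,"tx": 0,"ty": 0,"tz": 0,"rx": 0,"ry": 0,"rz": 0}
    - {"gripper": 0.55,"tx": 0,"ty": 0,"tz": 0,"rx": 0,"ry": 0,"rz": 0}

```text
time: 3.28
tcp_pos: [0.5739, 0.2569, 0.087]
ee_rot: [-2.501, -1.902, 0.0]
contact_force: [-0.1, -1.0, -1.0]
gripper_width: 0.441
gripper_force: 0.0
```

>>> carry_out:
  deltas:
    - {"gripper": 0.55,"tx": -0.05,"ty": 0,"tz": 0.2,"rx": 0,"ry": 0,"rz": 0}
    - {"gripper": 0.55,"tx": -0.05,"ty": 0,"tz": 0.2,"rx": 0,"ry": 0,"rz": 0}
    - {"gripper": 0.55,"tx": 0,"ty": 0,"tz": 0.2,"rx": 0,"ry": 0,"rz": 0}
    - {"gripper": 0.55,"tx": 0,"ty": 0,"tz": 0.1,"rx": 0,"ry": 0,"rz": 0}
    - {"gripper": 0.55,"tx": 0,"ty": 0,"tz": 0,"rx": 0,"ry": 0,"rz": 0}

```text
time: 3.7
tcp_pos: [0.5717, 0.2525, 0.0573]
ee_rot: [-2.5, -1.901, 0.004]
contact_force: [0.2, -0.4, 0.8]
gripper_width: 0.451
gripper_force: 0.0
```

>>> carry_out:
  deltas:
    - {"gripper": 1,"tx": 0,"ty": 0,"tz": 0,"rx": 0,"ry": 0,"rz": 0}
    - {"gripper": 1,"tx": 0,"ty": 0,"tz": 0,"rx": 0,"ry": 0,"rz": 0}
    - {"gripper": 1,"tx": 0,"ty": 0,"tz": 0,"rx": 0,"ry": 0,"rz": 0}
    - {"gripper": 1,"tx": 0,"ty": 0,"tz": 0,"rx": 0,"ry": 0,"rz": 0}
    - {"gripper": 1,"tx": 0,"ty": 0,"tz": 0,"rx": 0,"ry": 0,"rz": 0}
    - {"gripper": 1,"tx": 0,"ty": 0,"tz": 0,"rx": 0,"ry": 0,"rz": 0}

```text
time: 4.2
tcp_pos: [0.5722, 0.2538, 0.0593]
ee_rot: [-2.5, -1.901, 0.0]
contact_force: [-1.9, 0.8, 3.2]
gripper_width: 0.174
gripper_force: 8.0
```

>>> carry_out:
  deltas:
    - {"gripper": 1,"tx": -0.007,"ty": 0.154,"tz": 0,"rx": 0,"ry": 0,"rz": 1}
    - {"gripper": 1,"tx": -0.007,"ty": 0.154,"tz": 0,"rx": 0,"ry": 0,"rz": 1}
    - {"gripper": 1,"tx": -0.007,"ty": 0.154,"tz": 0,"rx": 0,"ry": 0,"rz": 1}
    - {"gripper": 1,"tx": -0.007,"ty": 0.154,"tz": 0,"rx": 0,"ry": 0,"rz": 1}
    - {"gripper": 1,"tx": -0.007,"ty": 0.154,"tz": 0,"rx": 0,"ry": 0,"rz": 1}
    - {"gripper": 1,"tx": -0.007,"ty": 0.154,"tz": 0,"rx": 0,"ry": 0,"rz": 1}
    - {"gripper": 1,"tx": -0.007,"ty": 0.154,"tz": 0,"rx": 0,"ry": 0,"rz": 1}
    - {"gripper": 1,"tx": -0.007,"ty": 0.154,"tz": 0,"rx": 0,"ry": 0,"rz": 1}
    - {"gripper": 1,"tx": -0.007,"ty": 0.154,"tz": 0,"rx": 0,"ry": 0,"rz": 1}
    - {"gripper": 1,"tx": 0,"ty": 0,"tz": 0,"rx": 0,"ry": 0,"rz": 0}

```text
time: 5.03
tcp_pos: [0.6135, 0.2181, 0.0593]
ee_rot: [3.04, 0.792, -0.007]
contact_force: [-5.3, -1.1, 5.9]
gripper_width: 0.172
gripper_force: 8.2
```

Run:
```python
from h import *
T=ctrl.state();p=T["tcp_pos"];m=rot(T["ee_rot"]);a=np.arctan2(m[0,0],m[1,0])
print(p,a,T["gripper_force"],T["gripper_width"],T["contact_force"])
ax=np.array([.552,.186]);d=p[:2]-ax;print("r",np.hypot(*d),"cw",np.arctan2(d[0],d[1]))
grab("scene","s4");grab("side","d4");
```

```text
[0.61347316 0.21807367 0.05927169] 1.0610714980722602 8.191638886928558 0.17190221633550953 [-5.33564229 -1.12019841  5.9299712 ]
r 0.06933735976223566 cw 1.0898998667751534
```

>>> carry_out:
  deltas:
    - {"gripper": 0.6,"tx": 0,"ty": 0,"tz": 0,"rx": 0,"ry": 0,"rz": 0}
    - {"gripper": 0.6,"tx": 0,"ty": 0,"tz": 0,"rx": 0,"ry": 0,"rz": 0}
    - {"gripper": 0.6,"tx": 0,"ty": 0,"tz": 0,"rx": 0,"ry": 0,"rz": 0}
    - {"gripper": 0.6,"tx": 0,"ty": 0,"tz": -0.3,"rx": 0,"ry": 0,"rz": 0}
    - {"gripper": 0.6,"tx": 0,"ty": 0,"tz": -0.8,"rx": 0,"ry": 0,"rz": 0}
    - {"gripper": 0.8,"tx": 0,"ty": 0,"tz": -1,"rx": 0,"ry": 0,"rz": 0}
    - {"gripper": 1,"tx": -0.5,"ty": 0.5,"tz": -0.9,"rx": 0,"ry": 0,"rz": 0}
    - {"gripper": 1,"tx": -1,"ty": 0.5,"tz": 0,"rx": 0,"ry": 0,"rz": 0}
    - {"gripper": 1,"tx": -1,"ty": 0.5,"tz": 0,"rx": 0,"ry": 0,"rz": 0}
    - {"gripper": 1,"tx": -0.5,"ty": 0,"tz": 0,"rx": 0,"ry": 0,"rz": 0}

```text
time: 5.97
tcp_pos: [0.5438, 0.1092, 0.1778]
ee_rot: [3.038, 0.789, 0.002]
contact_force: [0.3, -0.4, -0.4]
gripper_width: 0.082
gripper_force: 0.0
```

>>> carry_out:
  deltas:
    - {"gripper": 1,"tx": 0,"ty": 0,"tz": 0,"rx": 0,"ry": 0,"rz": 0}
    - {"gripper": 1,"tx": 0,"ty": 0,"tz": 0,"rx": 0,"ry": 0,"rz": 0}
    - {"gripper": 1,"tx": 0,"ty": 0,"tz": 0,"rx": 0,"ry": 0,"rz": 0}

```text
time: 6.22
tcp_pos: [0.5459, 0.1171, 0.1766]
ee_rot: [-3.037, -0.801, -0.004]
contact_force: [0.4, 0.4, 0.4]
gripper_width: 0.008
gripper_force: 0.0
```

Run:
```python
from h import *
grab("wrist","w5");S=grab("scene","s5");D=grab("side","d5")
T=ctrl.state();p=T["tcp_pos"];m=rot(T["ee_rot"]);print(p,np.arctan2(m[0,0],m[1,0]),T["gripper_width"])
o=[]
for c,f in((S,"s5"),(D,"d5")):
    u,v=proj(c,p+[0,0,.02]).round().astype(int);print(f,u,v);x,y=max(0,u-50),max(0,v-37)
    print(x,y);o.append(cv2.resize(cv2.imread(f"pics/{f}.png")[y:y+75,x:x+100],(400,300),interpolation=cv2.INTER_CUBIC))
w=cv2.imread("pics/w5.png")[0:150,0:400]
cv2.imwrite("pics/m7.png",np.vstack([np.hstack(o),cv2.resize(w,(800,300),interpolation=cv2.INTER_CUBIC)]))
for c in(S,D):
    pass
print(proj(load("w5"),[.552,.186,.097]))
```

```text
[0.54549532 0.11711034 0.17570485] 1.0542126948321868 0.006827893071638047
s5 316 129
266 92
d5 248 132
198 95
[194.07599586 149.86936784]
```

View pics/m7.png

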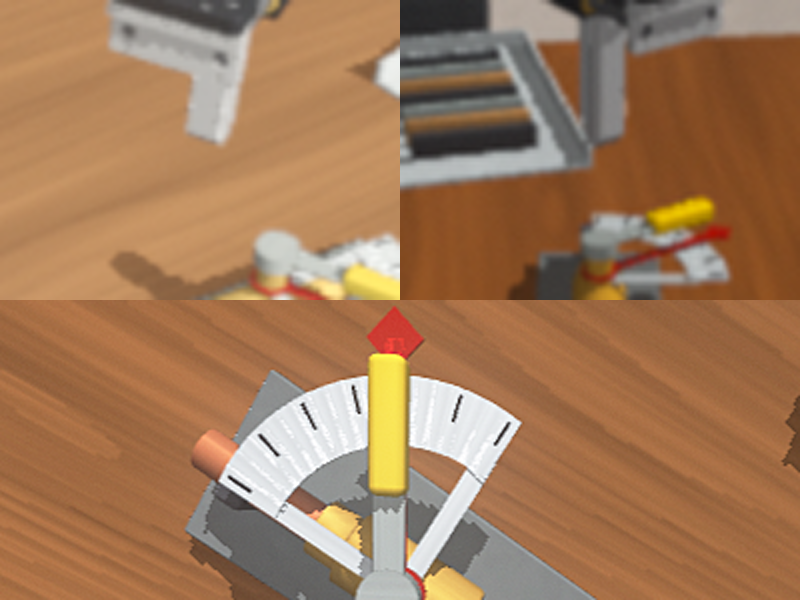

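```bash
cat >> h.py <<'E'
def tri(o):
    A=[];b=[]
    for c,u,v in o:
        d=rot(c["attitude"])@np.array([(u-c["cx"])/c["fx"],(v-c["cy"])/c["fy"],1]);d/=np.linalg.norm(d)
        M=np.eye(3)-np.outer(d,d);A.append(M);b.append(M@np.array(c["xyz"]))
    x,r,*_=np.linalg.lstsq(np.vstack(A),np.hstack(b),rcond=None);return x,r**.5
E
python3 - <<'E'
from h import *
S=load("s5");D=load("d5");W=load("w5")
print(tri([(S,266+207/4,92+137/4),(D,198+205/4,95+140/4)]))
P=lambda u,v,z:onz(W,u/2,(v-300)/2,z)[:2]
hub=P(388,590,.098);le=P(388,358,.097);tip=P(396,334,.063)
cw=lambda d:np.arctan2(d[0],d[1])
print(hub,cw(le-hub),cw(tip-hub))
# hatch screws & dial with tri
sl=lambda x,y:(load("d0"),195+(x-400)/4,232+y/4);cl=lambda x,y:(load("s0"),145+(x-400)/4,190+(y-300)/4)
for a,b in(((438,347),(437,181)),((728,516),(776,50)),((477,573),(748,225)),((572,372),(614,52)),((580,437),(660,88))): print(tri([cl(*a),sl(*b)]))
T=ctrl.state();print(T["tcp_pos"])
E
```

```text
(array([0.54861353, 0.11716216, 0.20346034]), array([0.00148122]))
[0.55598557 0.18783939] 1.1078368425005438 1.0803312909634561
(array([ 0.41586006, -0.24709568,  0.03968562]), array([0.00166242]))
(array([ 0.6144835, -0.1632404,  0.0397181]), array([0.0020904]))
(array([ 0.5753764 , -0.29435625,  0.0398225 ]), array([0.00200177]))
(array([ 0.51398464, -0.20278371,  0.08419384]), array([0.00367463]))
(array([ 0.53933606, -0.21266847,  0.06263113]), array([0.00153353]))
[0.54549532 0.11711034 0.17570485]
```

```bash
cat >> h.py <<'E'
def plan(dx,dy,dz,dyaw,n):
    "world shift, cw yaw change (rad), n rows -> rows for hand entry"
    T=ctrl.state();m=rot(T["ee_rot"]);a=np.arctan2(m[0,0],m[1,0])
    for i in range(n):
        y=a+dyaw*i/n;X=np.array([np.sin(y),np.cos(y)]);Y=np.array([np.cos(y),-np.sin(y)]);d=np.array([dx,dy])/n
        print("tx %.2f ty %.2f tz %.2f rz %.2f"%(d@X/.04,d@Y/.04,-dz/n/.04,np.degrees(dyaw)/n/5))
E
python3 - <<'E'
from h import *
plan(.004,-.457,.02,-1.29,15)
E
```

```text
tx -0.37 ty 0.67 tz -0.03 rz -0.99
tx -0.43 ty 0.63 tz -0.03 rz -0.99
tx -0.48 ty 0.59 tz -0.03 rz -0.99
tx -0.53 ty 0.55 tz -0.03 rz -0.99
tx -0.57 ty 0.50 tz -0.03 rz -0.99
tx -0.61 ty 0.45 tz -0.03 rz -0.99
tx -0.65 ty 0.40 tz -0.03 rz -0.99
tx -0.68 ty 0.34 tz -0.03 rz -0.99
tx -0.71 ty 0.28 tz -0.03 rz -0.99
tx -0.73 ty 0.22 tz -0.03 rz -0.99
tx -0.75 ty 0.15 tz -0.03 rz -0.99
tx -0.76 ty 0.09 tz -0.03 rz -0.99
tx -0.76 ty 0.02 tz -0.03 rz -0.99
tx -0.76 ty -0.04 tz -0.03 rz -0.99
tx -0.75 ty -0.11 tz -0.03 rz -0.99
```

>>> carry_out:
  deltas:
    - {"gripper": 0.4,"tx": -0.37,"ty": 0.67,"tz": -0.05,"rx": 0,"ry": 0,"rz": -1}
    - {"gripper": 0.4,"tx": -0.43,"ty": 0.63,"tz": -0.05,"rx": 0,"ry": 0,"rz": -1}
    - {"gripper": 0.4,"tx": -0.48,"ty": 0.59,"tz": -0.05,"rx": 0,"ry": 0,"rz": -1}
    - {"gripper": 0.4,"tx": -0.53,"ty": 0.55,"tz": -0.05,"rx": 0,"ry": 0,"rz": -1}
    - {"gripper": 0.4,"tx": -0.57,"ty": 0.5,"tz": -0.05,"rx": 0,"ry": 0,"rz": -1}
    - {"gripper": 0.4,"tx": -0.61,"ty": 0.45,"tz": -0.05,"rx": 0,"ry": 0,"rz": -1}
    - {"gripper": 0.4,"tx": -0.65,"ty": 0.4,"tz": -0.05,"rx": 0,"ry": 0,"rz": -1}
    - {"gripper": 0.4,"tx": -0.68,"ty": 0.34,"tz": 0,"rx": 0,"ry": 0,"rz": -1}
    - {"gripper": 0.4,"tx": -0.71,"ty": 0.28,"tz": 0,"rx": 0,"ry": 0,"rz": -1}
    - {"gripper": 0.4,"tx": -0.73,"ty": 0.22,"tz": 0,"rx": 0,"ry": 0,"rz": -1}

```text
time: 7.2
tcp_pos: [0.5495, -0.1899, 0.1895]
ee_rot: [-2.41, -2.015, -0.0]
contact_force: [0.3, 0.3, -0.2]
gripper_width: 0.596
gripper_force: 0.0
```

>>> carry_out:
  deltas:
    - {"gripper": 0.4,"tx": -0.75,"ty": 0.15,"tz": 0,"rx": 0,"ry": 0,"rz": -1}
    - {"gripper": 0.4,"tx": -0.76,"ty": 0.09,"tz": 0,"rx": 0,"ry": 0,"rz": -1}
    - {"gripper": 0.4,"tx": -0.76,"ty": 0.02,"tz": 0,"rx": 0,"ry": 0,"rz": -1}
    - {"gripper": 0.4,"tx": -0.76,"ty": -0.04,"tz": 0,"rx": 0,"ry": 0,"rz": -1}
    - {"gripper": 0.4,"tx": -0.75,"ty": -0.11,"tz": 0,"rx": 0,"ry": 0,"rz": -1}
    - {"gripper": 0.4,"tx": 0,"ty": 0,"tz": 0,"rx": 0,"ry": 0,"rz": 0}
    - {"gripper": 0.4,"tx": 0,"ty": 0,"tz": 0,"rx": 0,"ry": 0,"rz": 0}

```text
time: 7.78
tcp_pos: [0.5514, -0.3433, 0.1888]
ee_rot: [-1.928, -2.48, 0.001]
contact_force: [0.2, 0.3, -0.2]
gripper_width: 0.6
gripper_force: 0.0
```

Run:
```python
from h import *
c=grab("wrist","w6")
T=ctrl.state();p=T["tcp_pos"];m=rot(T["ee_rot"]);print(p,np.arctan2(m[0,0],m[1,0]),T["gripper_width"],T["joint_positions"][[0,6]])
u,v=proj(c,[.52,-.206,.075]).round().astype(int);x,y=u-66,max(0,v-50);print(x,y,u,v)
cv2.imwrite("pics/m8.png",cv2.resize(cv2.imread("pics/w6.png")[y:y+100,x:x+133],(800,600),interpolation=cv2.INTER_CUBIC))
```

```text
[ 0.55207997 -0.34084661  0.18895989] -0.25165814138494447 0.6020951112228071 [0.50589469 0.76714722]
198 0 264 31
```

View pics/m8.png

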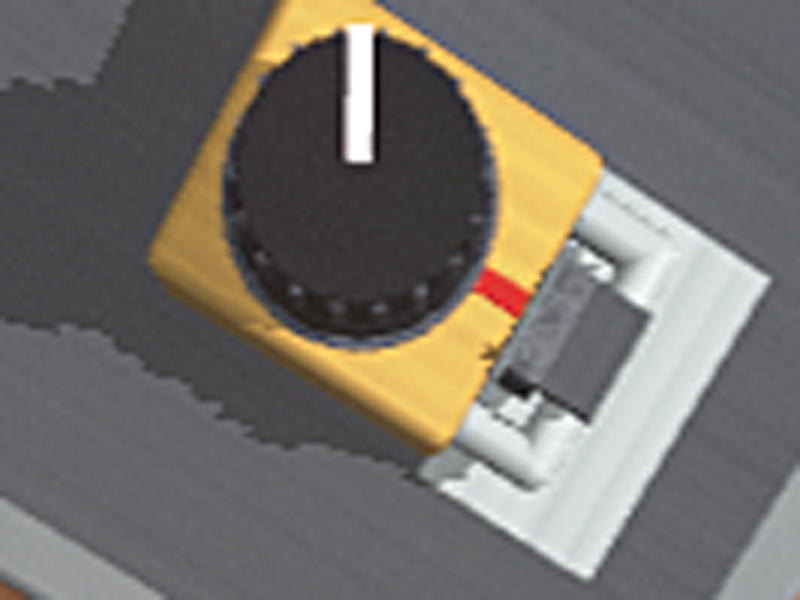

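Run:
```python
from h import *
c=load("w6");k=6.015
P=lambda u,v,z:onz(c,198+u/k,v/6,z)[:2]
a=P(358,160,.086);b=P(358,26,.086);i1=P(480,281,.064);i2=P(524,307,.064);ctr=P(361,165,.086)
an=lambda d:np.arctan2(d[1],d[0])
print("centre",ctr,"line",an(b-a),np.hypot(*(b-a)),"from axis",an((i1+i2)/2-ctr),"idx",i1,i2)
e=[P(600,163,.064),P(438,455,.064)];print("edge normal",an(e[1]-e[0])+np.pi/2)
e=[P(150,263,.064),P(430,455,.064)];print("side edge",an(e[1]-e[0]))
s=[P(770,278,.04),P(592,580,.04)];print("plate",an(s[1]-s[0])+np.pi/2)
```

```text
centre [ 0.51479274 -0.20686373] line 1.8186280809559903 0.017013081073826524 from axis -0.32016639352410975 idx [ 0.53547368 -0.21402465] [ 0.54306953 -0.21593593]
edge normal -0.2748462251183992
side edge -0.32270382151253896
plate -0.278068497529143
```

Run:
```python
from h import *
c=load("w2");p=np.array([.60866739,.07592803,.22671808]);M=np.array([[.2568,.9665,0],[.9665,-.2568,0],[0,0,-1]]).T
# columns tool x,y,z
M=np.column_stack([[.25677,.96647,0],[.96647,-.25677,0],[0,0,-1]])
for u,v in((278,360),(537,360)):
    d=.185;q=np.array([(u*.64-c["cx"])/c["fx"]*d,(v*.64-c["cy"])/c["fy"]*d,d])
    print(M.T@(rot(c["attitude"])@q+np.array(c["xyz"])-p))
plan(.5148-.55208,-.2066+.34085,0,.02,4)
```

```text
[ 0.01239734 -0.04694636 -0.0350816 ]
[ 0.01264653  0.04673144 -0.03507427]
tx 0.87 ty -0.02 tz 0.00 rz 0.06
tx 0.87 ty -0.02 tz 0.00 rz 0.06
tx 0.87 ty -0.03 tz 0.00 rz 0.06
tx 0.87 ty -0.03 tz 0.00 rz 0.06
```

>>> carry_out:
  deltas:
    - {"gripper": 0.4,"tx": 0.85,"ty": -0.02,"tz": 0,"rx": 0,"ry": 0,"rz": 0.1}
    - {"gripper": 0.4,"tx": 0.85,"ty": -0.02,"tz": 0,"rx": 0,"ry": 0,"rz": 0.1}
    - {"gripper": 0.4,"tx": 0.85,"ty": -0.03,"tz": 0,"rx": 0,"ry": 0,"rz": 0}
    - {"gripper": 0.4,"tx": 0.84,"ty": -0.03,"tz": 0,"rx": 0,"ry": 0,"rz": 0}
    - {"gripper": 0.4,"tx": 0,"ty": 0,"tz": 0.5,"rx": 0,"ry": 0,"rz": 0}
    - {"gripper": 0.4,"tx": 0,"ty": 0,"tz": 0.8,"rx": 0,"ry": 0,"rz": 0}
    - {"gripper": 0.4,"tx": 0,"ty": 0,"tz": 0.8,"rx": 0,"ry": 0,"rz": 0}
    - {"gripper": 0.4,"tx": 0,"ty": 0,"tz": 0.7,"rx": 0,"ry": 0,"rz": 0}
    - {"gripper": 0.4,"tx": 0,"ty": 0,"tz": 0,"rx": 0,"ry": 0,"rz": 0}
    - {"gripper": 0.4,"tx": 0,"ty": 0,"tz": 0,"rx": 0,"ry": 0,"rz": 0}

```text
time: 8.67
tcp_pos: [0.5149, -0.2082, 0.0771]
ee_rot: [-1.94, -2.467, 0.0]
contact_force: [0.3, 0.4, 1.4]
gripper_width: 0.602
gripper_force: 0.0
```

Run:
```python
from h import *
T=ctrl.state();p=T["tcp_pos"];m=rot(T["ee_rot"]);y=np.arctan2(m[0,0],m[1,0]);print(p,y,T["contact_force"])
print("grasp centre",p[:2]+.0035*m[:2,0]);g=p[:2]+.0035*m[:2,0]
plan(.5148-g[0],-.2066-g[1],0,0,1)
S=grab("scene","s7");D=grab("side","d7");
o=[]
for c,f in((S,"s7"),(D,"d7")):
    u,v=proj(c,[.515,-.207,.086]).round().astype(int);x,y=u-33,v-25;print(x,y)
    o.append(cv2.resize(cv2.imread(f"pics/{f}.png")[y:y+75,x:x+67],(400,450),interpolation=cv2.INTER_CUBIC))
cv2.imwrite("pics/m9.png",np.hstack(o))
```

```text
[ 0.51488797 -0.20821046  0.07711255] -0.23769406055899778 [0.34017429 0.37155595 1.42185484]
grasp centre [ 0.51406386 -0.20480888]
tx -0.05 ty 0.01 tz 0.00 rz 0.00
153 185
215 220
```

>>> carry_out:
  deltas:
    - {"gripper": 0.4,"tx": -0.05,"ty": 0.01,"tz": 0.25,"rx": 0,"ry": 0,"rz": 0}
    - {"gripper": 0.4,"tx": 0,"ty": 0,"tz": 0.25,"rx": 0,"ry": 0,"rz": 0}
    - {"gripper": 0.4,"tx": 0,"ty": 0,"tz": 0.25,"rx": 0,"ry": 0,"rz": 0}
    - {"gripper": 0.4,"tx": 0,"ty": 0,"tz": 0,"rx": 0,"ry": 0,"rz": 0}
    - {"gripper": 1,"tx": 0,"ty": 0,"tz": 0,"rx": 0,"ry": 0,"rz": 0}
    - {"gripper": 1,"tx": 0,"ty": 0,"tz": 0,"rx": 0,"ry": 0,"rz": 0}
    - {"gripper": 1,"tx": 0,"ty": 0,"tz": 0,"rx": 0,"ry": 0,"rz": 0}
    - {"gripper": 1,"tx": 0,"ty": 0,"tz": 0,"rx": 0,"ry": 0,"rz": 0}
    - {"gripper": 1,"tx": 0,"ty": 0,"tz": 0,"rx": 0,"ry": 0,"rz": 0}
    - {"gripper": 1,"tx": 0,"ty": 0,"tz": 0,"rx": 0,"ry": 0,"rz": 0}
  squeeze: 12

```text
time: 9.6
tcp_pos: [0.5164, -0.2124, 0.0481]
ee_rot: [1.945, 2.467, 0.0]
contact_force: [-0.4, -0.9, 0.9]
gripper_width: 0.377
gripper_force: 12.0
```

>>> carry_out:
  deltas:
    - {"gripper": 1,"tx": 0,"ty": -0.013,"tz": 0,"rx": 0,"ry": 0,"rz": 1}
    - {"gripper": 1,"tx": 0,"ty": -0.013,"tz": 0,"rx": 0,"ry": 0,"rz": 1}
    - {"gripper": 1,"tx": 0,"ty": -0.013,"tz": 0,"rx": 0,"ry": 0,"rz": 1}
    - {"gripper": 1,"tx": 0,"ty": -0.013,"tz": 0,"rx": 0,"ry": 0,"rz": 1}
    - {"gripper": 1,"tx": 0,"ty": -0.013,"tz": 0,"rx": 0,"ry": 0,"rz": 1}
    - {"gripper": 1,"tx": 0,"ty": -0.013,"tz": 0,"rx": 0,"ry": 0,"rz": 1}
    - {"gripper": 1,"tx": 0,"ty": -0.013,"tz": 0,"rx": 0,"ry": 0,"rz": 1}
    - {"gripper": 1,"tx": 0,"ty": -0.013,"tz": 0,"rx": 0,"ry": 0,"rz": 1}

```text
time: 10.27
tcp_pos: [0.5127, -0.2118, 0.0481]
ee_rot: [2.674, 1.648, 0.001]
contact_force: [-0.3, 0.0, 0.7]
gripper_width: 0.378
gripper_force: 12.0
```

>>> carry_out:
  deltas:
    - {"gripper": 1,"tx": 0,"ty": -0.013,"tz": 0,"rx": 0,"ry": 0,"rz": 1}
    - {"gripper": 1,"tx": 0,"ty": -0.013,"tz": 0,"rx": 0,"ry": 0,"rz": 1}
    - {"gripper": 1,"tx": 0,"ty": -0.013,"tz": 0,"rx": 0,"ry": 0,"rz": 1}
    - {"gripper": 1,"tx": 0,"ty": -0.013,"tz": 0,"rx": 0,"ry": 0,"rz": 1}
    - {"gripper": 1,"tx": 0,"ty": -0.013,"tz": 0,"rx": 0,"ry": 0,"rz": 1}
    - {"gripper": 1,"tx": 0,"ty": -0.013,"tz": 0,"rx": 0,"ry": 0,"rz": 1}
    - {"gripper": 1,"tx": 0,"ty": -0.013,"tz": 0,"rx": 0,"ry": 0,"rz": 1}
    - {"gripper": 1,"tx": 0,"ty": -0.013,"tz": 0,"rx": 0,"ry": 0,"rz": 1}

```text
time: 10.93
tcp_pos: [0.51, -0.2089, 0.0481]
ee_rot: [3.077, 0.634, 0.002]
contact_force: [1.0, -0.2, 0.3]
gripper_width: 0.38
gripper_force: 12.0
```

>>> carry_out:
  deltas:
    - {"gripper": 1,"tx": 0,"ty": -0.013,"tz": 0,"rx": 0,"ry": 0,"rz": 1}
    - {"gripper": 1,"tx": 0,"ty": -0.013,"tz": 0,"rx": 0,"ry": 0,"rz": 1}
    - {"gripper": 1,"tx": 0,"ty": -0.013,"tz": 0,"rx": 0,"ry": 0,"rz": 1}
    - {"gripper": 1,"tx": 0,"ty": -0.013,"tz": 0,"rx": 0,"ry": 0,"rz": 1}
    - {"gripper": 1,"tx": 0,"ty": -0.013,"tz": 0,"rx": 0,"ry": 0,"rz": 1}
    - {"gripper": 1,"tx": 0,"ty": -0.013,"tz": 0,"rx": 0,"ry": 0,"rz": 1}
    - {"gripper": 1,"tx": 0,"ty": -0.013,"tz": 0,"rx": 0,"ry": 0,"rz": 1}
    - {"gripper": 1,"tx": 0,"ty": -0.013,"tz": 0,"rx": 0,"ry": 0,"rz": 1}
    - {"gripper": 1,"tx": 0,"ty": 0,"tz": 0,"rx": 0,"ry": 0,"rz": 0}
    - {"gripper": 1,"tx": 0,"ty": 0,"tz": 0,"rx": 0,"ry": 0,"rz": 0}

```text
time: 11.77
tcp_pos: [0.5096, -0.2051, 0.0481]
ee_rot: [3.109, -0.447, 0.002]
contact_force: [1.2, 0.3, 2.4]
gripper_width: 0.38
gripper_force: 12.0
```

Run:
```python
from h import *
T=ctrl.state();p=T["tcp_pos"];m=rot(T["ee_rot"]);y=np.arctan2(m[0,0],m[1,0]);print(p,y,T["contact_force"],T["moment"],T["gripper_width"],T["time"])
```

```text
[ 0.50964373 -0.20505628  0.04805299] 1.8560513380148391 [1.16881544 0.26060224 2.43173251] [ 0.04931674 -0.21934379 -0.09492641] 0.37954634630407785 11.7667
```

>>> carry_out:
  deltas:
    - {"gripper": 0.2,"tx": 0,"ty": 0,"tz": 0,"rx": 0,"ry": 0,"rz": 0}
    - {"gripper": 0.2,"tx": 0,"ty": 0,"tz": 0,"rx": 0,"ry": 0,"rz": 0}
    - {"gripper": 0.2,"tx": 0,"ty": 0,"tz": 0,"rx": 0,"ry": 0,"rz": 0}
    - {"gripper": 0.2,"tx": 0,"ty": 0,"tz": 0,"rx": 0,"ry": 0,"rz": 0}
    - {"gripper": 0.2,"tx": 0,"ty": 0,"tz": 0,"rx": 0,"ry": 0,"rz": 0}
    - {"gripper": 0.2,"tx": 0,"ty": 0,"tz": 0,"rx": 0,"ry": 0,"rz": 0}
    - {"gripper": 0.2,"tx": 0,"ty": 0,"tz": 0,"rx": 0,"ry": 0,"rz": 0}

```text
time: 12.35
tcp_pos: [0.5088, -0.2051, 0.0477]
ee_rot: [-3.109, 0.451, 0.0]
contact_force: [-0.8, -0.1, 0.3]
gripper_width: 0.794
gripper_force: 0.0
```

>>> carry_out:
  deltas:
    - {"gripper": 0.2,"tx": 0,"ty": 0,"tz": 0.2,"rx": 0,"ry": 0,"rz": 0}
    - {"gripper": 0.2,"tx": 0,"ty": 0,"tz": 0.2,"rx": 0,"ry": 0,"rz": 0}
    - {"gripper": 0.2,"tx": 0,"ty": 0,"tz": 0.1,"rx": 0,"ry": 0,"rz": 0}
    - {"gripper": 0.2,"tx": 0,"ty": 0,"tz": 0,"rx": 0,"ry": 0,"rz": 0}

```text
time: 12.68
tcp_pos: [0.5078, -0.2046, 0.0263]
ee_rot: [-3.108, 0.451, 0.004]
contact_force: [-0.6, -0.3, 0.9]
gripper_width: 0.799
gripper_force: 0.0
```

>>> carry_out:
  deltas:
    - {"gripper": 0.2,"tx": 0,"ty": 0,"tz": 0.08,"rx": 0,"ry": 0,"rz": 0}
    - {"gripper": 0.2,"tx": 0,"ty": 0,"tz": 0.05,"rx": 0,"ry": 0,"rz": 0}
    - {"gripper": 0.2,"tx": 0,"ty": 0,"tz": 0,"rx": 0,"ry": 0,"rz": 0}

```text
time: 12.93
tcp_pos: [0.5086, -0.205, 0.0222]
ee_rot: [-3.109, 0.451, 0.001]
contact_force: [1.1, -0.2, -0.7]
gripper_width: 0.8
gripper_force: 0.0
```

>>> carry_out:
  deltas:
    - {"gripper": 0.2,"tx": 0,"ty": 0,"tz": 0.05,"rx": 0,"ry": 0,"rz": 0}
    - {"gripper": 0.2,"tx": 0,"ty": 0,"tz": 0.05,"rx": 0,"ry": 0,"rz": 0}
    - {"gripper": 0.2,"tx": 0,"ty": 0,"tz": 0,"rx": 0,"ry": 0,"rz": 0}

```text
time: 13.18
tcp_pos: [0.5087, -0.205, 0.0183]
ee_rot: [-3.109, 0.451, 0.001]
contact_force: [-0.9, 0.2, 0.1]
gripper_width: 0.801
gripper_force: 0.0
```

>>> carry_out:
  deltas:
    - {"gripper": 1,"tx": 0,"ty": 0,"tz": 0.05,"rx": 0,"ry": 0,"rz": 0}
    - {"gripper": 1,"tx": 0,"ty": 0,"tz": 0,"rx": 0,"ry": 0,"rz": 0}
    - {"gripper": 1,"tx": 0,"ty": 0,"tz": 0,"rx": 0,"ry": 0,"rz": 0}
    - {"gripper": 1,"tx": 0,"ty": 0,"tz": 0,"rx": 0,"ry": 0,"rz": 0}
    - {"gripper": 1,"tx": 0,"ty": 0,"tz": 0,"rx": 0,"ry": 0,"rz": 0}
    - {"gripper": 1,"tx": 0,"ty": 0,"tz": 0,"rx": 0,"ry": 0,"rz": 0}
    - {"gripper": 1,"tx": 0,"ty": 0,"tz": 0,"rx": 0,"ry": 0,"rz": 0}
  squeeze: 35

```text
time: 13.77
tcp_pos: [0.5087, -0.2044, 0.0165]
ee_rot: [-3.108, 0.45, 0.001]
contact_force: [0.2, 2.0, -0.7]
gripper_width: 0.546
gripper_force: 33.6
```

>>> carry_out:
  deltas:
    - {"gripper": 1,"tx": -0.05,"ty": 0,"tz": 0,"rx": 0,"ry": 0,"rz": 0}
    - {"gripper": 1,"tx": -0.05,"ty": 0,"tz": 0,"rx": 0,"ry": 0,"rz": 0}
    - {"gripper": 1,"tx": -0.05,"ty": 0,"tz": 0,"rx": 0,"ry": 0,"rz": 0}
    - {"gripper": 1,"tx": -0.05,"ty": 0,"tz": 0,"rx": 0,"ry": 0,"rz": 0}
    - {"gripper": 1,"tx": 0,"ty": 0,"tz": 0,"rx": 0,"ry": 0,"rz": 0}

```text
time: 14.18
tcp_pos: [0.5013, -0.2021, 0.0165]
ee_rot: [-3.108, 0.45, -0.0]
contact_force: [4.0, 0.9, -3.5]
gripper_width: 0.546
gripper_force: 33.2
```

>>> carry_out:
  deltas:
    - {"gripper": 1,"tx": -0.05,"ty": 0,"tz": 0,"rx": 0,"ry": 0,"rz": 0}
    - {"gripper": 1,"tx": -0.05,"ty": 0,"tz": 0,"rx": 0,"ry": 0,"rz": 0}
    - {"gripper": 1,"tx": -0.05,"ty": 0,"tz": 0,"rx": 0,"ry": 0,"rz": 0}
    - {"gripper": 1,"tx": -0.05,"ty": 0,"tz": 0,"rx": 0,"ry": 0,"rz": 0}
    - {"gripper": 1,"tx": 0,"ty": 0,"tz": 0,"rx": 0,"ry": 0,"rz": 0}

```text
time: 14.6
tcp_pos: [0.4937, -0.199, 0.0165]
ee_rot: [-3.108, 0.448, 0.0]
contact_force: [4.1, 3.2, -3.1]
gripper_width: 0.546
gripper_force: 32.9
```

>>> carry_out:
  deltas:
    - {"gripper": 1,"tx": -0.05,"ty": 0,"tz": 0,"rx": 0,"ry": 0,"rz": 0}
    - {"gripper": 1,"tx": -0.05,"ty": 0,"tz": 0,"rx": 0,"ry": 0,"rz": 0}
    - {"gripper": 1,"tx": 0,"ty": 0,"tz": 0,"rx": 0,"ry": 0,"rz": 0}

```text
time: 14.85
tcp_pos: [0.4904, -0.1978, 0.0166]
ee_rot: [-3.108, 0.447, -0.001]
contact_force: [6.7, 4.4, -3.8]
gripper_width: 0.544
gripper_force: 32.8
```

>>> carry_out:
  deltas:
    - {"gripper": 1,"tx": -0.04,"ty": 0,"tz": 0,"rx": 0,"ry": 0,"rz": 0}
    - {"gripper": 1,"tx": -0.04,"ty": 0,"tz": 0,"rx": 0,"ry": 0,"rz": 0}
    - {"gripper": 1,"tx": 0,"ty": 0,"tz": 0,"rx": 0,"ry": 0,"rz": 0}

```text
time: 15.1
tcp_pos: [0.4891, -0.199, 0.017]
ee_rot: [3.108, -0.449, 0.007]
contact_force: [9.0, 0.6, -6.1]
gripper_width: 0.538
gripper_force: 33.6
```

>>> carry_out:
  deltas:
    - {"gripper": 1,"tx": -0.05,"ty": 0,"tz": 0,"rx": 0,"ry": 0,"rz": 0}
    - {"gripper": 1,"tx": 0,"ty": 0,"tz": 0,"rx": 0,"ry": 0,"rz": 0}
    - {"gripper": 1,"tx": 0,"ty": 0,"tz": 0,"rx": 0,"ry": 0,"rz": 0}

```text
time: 15.35
tcp_pos: [0.4881, -0.1999, 0.0171]
ee_rot: [3.106, -0.45, 0.01]
contact_force: [9.0, -0.3, -7.1]
gripper_width: 0.535
gripper_force: 34.1
```

Run:
```python
from h import *
T=ctrl.state();print(T["tcp_pos"],T["contact_force"],T["time"])
S=grab("scene","s8");D=grab("side","d8");o=[]
for c,f in((S,"s8"),(D,"d8")):
    u,v=proj(c,[.53,-.21,.06]).round().astype(int);x,y=u-33,v-37;print(x,y)
    o.append(cv2.resize(cv2.imread(f"pics/{f}.png")[y:y+75,x:x+67],(400,450),interpolation=cv2.INTER_CUBIC))
cv2.imwrite("pics/m9.png",np.hstack(o))
```

```text
[ 0.48811819 -0.19986456  0.01714769] [ 9.0406102  -0.33030223 -7.08240353] 15.35
156 185
222 217
```

View pics/m9.png

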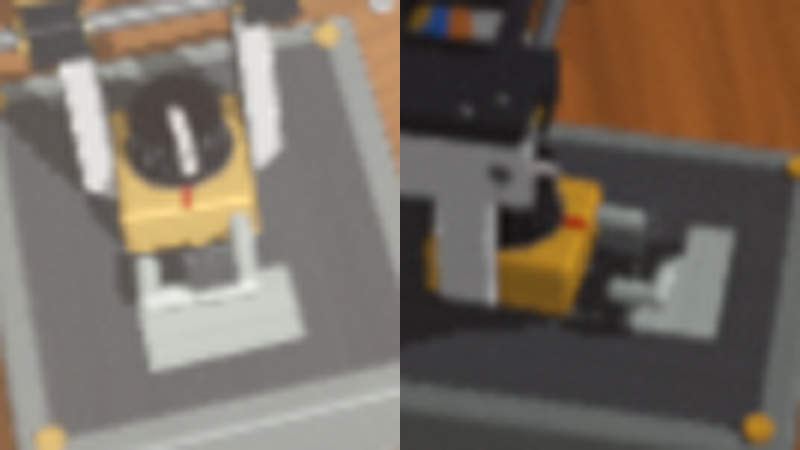

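Run:
```python
from h import *
S=load("s8");D=load("d8")
s=lambda x,y:(S,156+x/5.97,185+y/6);d=lambda x,y:(D,222+(x-400)/5.97,217+y/6)
i=tri([s(187,198),d(574,222)]);print("idx",i,onz(*s(187,198),.064),onz(*d(574,222),.064))
u=np.array([np.cos(-.285),np.sin(-.285)])
h=np.array([.5152,-.2055])
print("idx along hatch x",(i[0][:2]-h)@u,"bar",[(onz(*s(*q),.057)[:2]-h)@u for q in((160,292),(245,283))])
print("body front top edge",[(onz(*s(*q),.064)[:2]-h)@u for q in((130,214),(255,195))])
T=ctrl.state();print((T["tcp_pos"][:2]-h)@u)
```

```text
idx (array([ 0.51993993, -0.20967898,  0.06194096]), array([0.00186235])) [ 0.52026316 -0.20922297  0.064     ] [ 0.52030021 -0.21346199  0.064     ]
idx along hatch x 0.005723683244561402 bar [np.float64(0.04087460148876049), np.float64(0.04532874400406058)]
body front top edge [np.float64(0.007668994985074172), np.float64(0.011415760152889596)]
-0.02755881082047955
```

>>> carry_out:
  deltas:
    - {"gripper": 1,"tx": 0.1,"ty": 0,"tz": 0,"rx": 0,"ry": 0,"rz": 0}
    - {"gripper": 1,"tx": 0.1,"ty": 0,"tz": 0,"rx": 0,"ry": 0,"rz": 0}
    - {"gripper": 1,"tx": 0.1,"ty": 0,"tz": 0,"rx": 0,"ry": 0,"rz": 0}
    - {"gripper": 1,"tx": 0.1,"ty": 0,"tz": 0,"rx": 0,"ry": 0,"rz": 0}
    - {"gripper": 1,"tx": 0.1,"ty": 0,"tz": 0,"rx": 0,"ry": 0,"rz": 0}
    - {"gripper": 1,"tx": 0,"ty": 0,"tz": 0,"rx": 0,"ry": 0,"rz": 0}
    - {"gripper": 1,"tx": 0,"ty": 0,"tz": 0,"rx": 0,"ry": 0,"rz": 0}
  squeeze: 45

```text
time: 16.03
tcp_pos: [0.4985, -0.2027, 0.0166]
ee_rot: [-3.106, 0.454, 0.013]
contact_force: [-7.1, 3.3, 8.5]
gripper_width: 0.535
gripper_force: 44.3
```

Run:
```python
from h import *
T=ctrl.state();p=T["tcp_pos"];m=rot(T["ee_rot"]);u=np.array([np.cos(-.285),np.sin(-.285)]);h=np.array([.5152,-.2055])
print(p,(p[:2]-h)@u,(p[:2]-h)@[.281,.96],np.arctan2(m[0,0],m[1,0]),m[:,2],T["contact_force"],T["gripper_force"])
```

```text
[ 0.49849965 -0.20271361  0.01656962] -0.016810094204343762 -0.0020178663584114053 1.860872176679934 [-0.00773884  0.00370357 -0.9999632 ] [-7.08876657  3.32174328  8.54644316] 44.265779487323016
```

>>> carry_out:
  deltas:
    - {"gripper": 1,"tx": 0,"ty": 0,"tz": -0.06,"rx": 0,"ry": 0,"rz": 0}
    - {"gripper": 1,"tx": 0,"ty": 0,"tz": 0,"rx": 0,"ry": 0,"rz": 0}
    - {"gripper": 1,"tx": 0,"ty": 0,"tz": 0,"rx": 0,"ry": 0,"rz": 0}
    - {"gripper": 1,"tx": 0,"ty": 0,"tz": 0,"rx": 0,"ry": 0,"rz": 0}

```text
time: 16.37
tcp_pos: [0.5035, -0.2038, 0.0186]
ee_rot: [3.109, -0.451, -0.001]
contact_force: [0.1, -0.9, -5.8]
gripper_width: 0.535
gripper_force: 44.1
```

```bash
cat > st.py <<'E'
from h import *
T=ctrl.state();p=T["tcp_pos"];m=rot(T["ee_rot"]);u=np.array([np.cos(-.285),np.sin(-.285)]);h=np.array([.5152,-.2055])
print(p,(p[:2]-h)@u,(p[:2]-h)@[.281,.96],np.arctan2(m[0,0],m[1,0]),m[:,2],T["contact_force"],T["moment"],T["gripper_force"],T["time"])
E
python3 st.py
```

```text
[ 0.50347354 -0.20378512  0.01862996] -0.011735582957348592 -0.001648854670608206 1.85901818761779 [-7.82923799e-04 -1.08223690e-04 -9.99999688e-01] [ 0.07222319 -0.87801604 -5.83863514] [0.12703796 0.15753155 0.02393754] 44.085483143571764 16.3667
```

>>> carry_out:
  deltas:
    - {"gripper": 1,"tx": 0,"ty": 0,"tz": -0.07,"rx": 0,"ry": 0,"rz": 0}
    - {"gripper": 1,"tx": 0,"ty": 0,"tz": -0.07,"rx": 0,"ry": 0,"rz": 0}
    - {"gripper": 1,"tx": 0,"ty": 0,"tz": -0.07,"rx": 0,"ry": 0,"rz": 0}
    - {"gripper": 1,"tx": 0,"ty": 0,"tz": 0,"rx": 0,"ry": 0,"rz": 0}

```text
time: 16.7
tcp_pos: [0.5043, -0.2039, 0.028]
ee_rot: [3.109, -0.451, 0.002]
contact_force: [0.6, -0.1, -6.1]
gripper_width: 0.537
gripper_force: 44.1
```

```bash
python3 st.py
```

```text
[ 0.50426573 -0.2039129   0.02800978] -0.010939427337241417 -0.001548912059270964 1.8587749378718854 [ 9.44926816e-04 -4.94726433e-04 -9.99999431e-01] [ 0.64327925 -0.0814854  -6.10308732] [ 0.08083077  0.22563014 -0.05469496] 44.08639757428318 16.7
```

>>> carry_out:
  deltas:
    - {"gripper": 1,"tx": 0,"ty": 0,"tz": -0.2,"rx": 0,"ry": 0,"rz": 0}
    - {"gripper": 1,"tx": 0,"ty": 0,"tz": -0.3,"rx": 0,"ry": 0,"rz": 0}
    - {"gripper": 1,"tx": 0,"ty": 0,"tz": -0.5,"rx": 0,"ry": 0,"rz": 0}
    - {"gripper": 1,"tx": 0,"ty": 0,"tz": -0.7,"rx": 0,"ry": 0,"rz": 0}
    - {"gripper": 1,"tx": 0,"ty": 0,"tz": -0.7,"rx": 0,"ry": 0,"rz": 0}
    - {"gripper": 1,"tx": 0,"ty": 0,"tz": -0.5,"rx": 0,"ry": 0,"rz": 0}
    - {"gripper": 1,"tx": 0,"ty": 0,"tz": -0.2,"rx": 0,"ry": 0,"rz": 0}
    - {"gripper": 1,"tx": 0,"ty": 0,"tz": 0,"rx": 0,"ry": 0,"rz": 0}
    - {"gripper": 1,"tx": 0,"ty": 0,"tz": 0,"rx": 0,"ry": 0,"rz": 0}
    - {"gripper": 1,"tx": 0,"ty": 0,"tz": 0,"rx": 0,"ry": 0,"rz": 0}

```text
time: 17.53
tcp_pos: [0.5028, -0.2027, 0.1502]
ee_rot: [-3.108, 0.45, 0.004]
contact_force: [1.2, 0.3, -5.5]
gripper_width: 0.537
gripper_force: 44.1
```

```bash
python3 st.py
python3 - <<'E'
from h import *
# lever unchanged / lock level check by code: brass & tilt of body seen from side
D=grab("side","d9");S=grab("scene","s9");W=grab("wrist","w9")
for f,g in(("d9","d0"),("s9","s0")):
    im=cv2.cvtColor(cv2.imread(f"pics/{f}.png"),cv2.COLOR_BGR2HSV)
    c=load(f);u,v=proj(c,ctrl.state()["tcp_pos"]+[0,0,.03]).astype(int)
    k=cv2.inRange(im,(18,140,90),(30,255,255));k2=np.zeros_like(k);k2[v-25:v+25,u-30:u+30]=k[v-25:v+25,u-30:u+30]
    cs,_=cv2.findContours(k2,0,2);b=max(cs,key=cv2.contourArea);print(f,cv2.minAreaRect(b),cv2.contourArea(b),u,v)
    yl=cv2.inRange(im,(24,200,150),(32,255,255));
E
```

```text
[ 0.50281909 -0.20274377  0.15022879] -0.01265641748153307 -0.0008330523781893602 1.8586025942952633 [-0.00226792  0.00132438 -0.99999655] [ 1.22515516  0.25425814 -5.47528715] [0.11426806 0.18368369 0.00204443] 44.08538311952725 17.5333
d9 ((253.89999389648438, 209.30001831054688), (14.546475410461426, 23.400854110717773), 18.43494987487793) 181.5 242 209Traceback (most recent call last):
  File "<stdin>", line 8, in <module>
ValueError: max() iterable argument is empty
```

Run:
```python
from h import *
P=ctrl.state()["tcp_pos"];u=np.array([np.cos(-.285),np.sin(-.285),0]);o=P+.008*u;idx=o+.0255*u;idx[2]=P[2]-.0166+.064
print("expect",idx);L=[]
for f in("s9","d9"):
    im=cv2.cvtColor(cv2.imread(f"pics/{f}.png"),cv2.COLOR_BGR2HSV);c=load(f);e=proj(c,idx);a,b=e.astype(int)
    k=cv2.inRange(im,(0,170,90),(8,255,255))|cv2.inRange(im,(172,170,90),(180,255,255));y,x=np.nonzero(k[b-15:b+15,a-15:a+15])
    q=(x.mean()+a-15,y.mean()+b-15);print(f,e,q,len(x));L.append((c,*q))
print(tri(L))
```

```text
expect [ 0.53509559 -0.21265124  0.1975465 ]
s9 [181.99209177 180.77964671] (np.float64(nan), np.float64(nan)) 0
d9 [258.88639186 204.27706265] (np.float64(nan), np.float64(nan)) 0
 ** On entry to DLASCL parameter number  4 had an illegal value
 ** On entry to DLASCL parameter number  4 had an illegal value<stdin>:7: RuntimeWarning: Mean of empty slice.
  ret = ret.dtype.type(ret / rcount)
Traceback (most recent call last):
  File "h.py", line 21, in tri
    x,r,*_=np.linalg.lstsq(np.vstack(A),np.hstack(b),rcond=None);return x,r**.5
           ~~~~~~~~~~~~~~~^^^^^^^^^^^^^^^^^^^^^^^^^^^^^^^^^^^^^^
numpy.linalg.LinAlgError: SVD did not converge in Linear Least Squares
```

Thresholds were too strict, so I'll pick the reddest pixels instead.

Run:
```python
from h import *
P=ctrl.state()["tcp_pos"];u=np.array([np.cos(-.285),np.sin(-.285),0]);idx=P+.0335*u;idx[2]=P[2]+.0474
L=[]
for f in("s9","d9"):
    im=cv2.imread(f"pics/{f}.png").astype(float);c=load(f);a,b=proj(c,idx).round().astype(int)
    w=im[b-14:b+15,a-14:a+15];r=w[...,2]-w[...,1]-.5*np.maximum(w[...,1]-w[...,0],0)
    j=np.argsort(-r.ravel())[:4];y,x=np.unravel_index(j,r.shape);print(f,[(x[i]-14,y[i]-14,int(r[y[i],x[i]]),w[y[i],x[i]][::-1].astype(int).tolist()) for i in range(4)])
    L.append((c,a+x[0]-14,b+y[0]-14))
t=tri(L);print("expect",idx,"got",t)
```

```text
s9 [(np.int64(-1), np.int64(-1), 78, [212, 117, 83]), (np.int64(0), np.int64(0), 70, [220, 129, 88]), (np.int64(0), np.int64(-1), 70, [214, 124, 85]), (np.int64(-1), np.int64(-2), 67, [178, 104, 90])]
d9 [(np.int64(0), np.int64(1), 76, [168, 68, 21]), (np.int64(-1), np.int64(1), 73, [159, 65, 23]), (np.int64(1), np.int64(1), 58, [175, 86, 25]), (np.int64(-2), np.int64(1), 53, [133, 65, 35])]
expect [ 0.53509559 -0.21265124  0.1975465 ] got (array([ 0.53439099, -0.21462275,  0.19850237]), array([0.00171874]))
```

The red index sits within about 2 mm of where a level lock would put it, so the lock is level. Handing in.

```bash
python3 -c "
from rig import ctrl
print(ctrl.job_done())"
```

```text
the job is handed in; nothing more can be done
None
```

I handed the job in at about 18 s on the robot's clock, with no verdict returned: the lever is about 0.03 rad off the red pointer by my measurement, the shackle about 18 mm out, and the lock is held level about 17 cm above the bench.

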